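Clear the gate plate, then hold the spring slide open at the mark

ROBOT

A 7-joint arm with a two-finger parallel gripper is mounted at the origin on the work surface. World frame = base frame: x ahead of the robot, y to its left, z up, the work surface at z = 0. Lengths are in m, angles in rad, forces in N, time in s.
With the tool pointing down it reaches from about 0.425 to 0.975 m from the base axis. Payload 16.7 kg.
Tool frame: the origin (TCP) lies at the very end of the fingers, on their centre line; the grasp point (between the pads) lies 19 mm behind it; z points along the fingers, y is the line along which they close (so a half turn about z gives the same grasp; the last joint's range is limited). The gripper opens to 85 mm and grips with 20 to 120 N. Pads are 22 mm wide; open, the fingers measure 114 mm over their backs; the gripper's body (76 mm by 85 mm) begins 54 mm behind the grasp point. The pads swing forward as they close: fully open they stand 13 mm farther back than shut.
Start: joints at [1.008, 0.426, 0.074, 1.606, -0.034, 1.111, -0.067], TCP at [0.271, -0.618, 0.231] pointing down, gripper open.
Joint ranges: [-2.85, 2.85], [-0.5, 2.14], [-1.23, 1.37], [0.21, 2.46], [-1.02, 4.16], [0.16, 2.05], [-2.73, 2.73]. Speed limits (rad/s): [1.89, 1.89, 2.39, 2.39, 3.01, 3.01, 3.01].

INTERFACE

Orientations are given as a rotation vector (axis times angle).
In Python, from cell import r gives the robot as it stands. The module is installed in compiled form; this text tells all that it offers.
- The arm moves only by the shell command python3 -m creep 'ROWS' [OPENING] [FORCE]. ROWS is JSON, a list of rows, each a list of 6 numbers: the shift along the tool's x, y, z in m, then the turn, a rotation vector about the tool's x, y, z in rad. A call has 1 to 10 rows; each row shifts and turns the commanded pose from where the row before left it, along the tool's axes as they then stand; what a row does not reach is not made up. A row lasts 1/8 s, in which the tool goes at most 62.5 mm and 10.7 degrees, less where a joint would pass 70% of its speed; a pose out of reach is approached as far as the arm can. A call with a gripper value outside its range is refused whole. OPENING is the finger opening in m, from 0 to 0.0854, set as the call begins (- or left out, the last holds). The fingers move at their own pace and stop on an object; FORCE is the grip in N (left out, the last holds). Time passes only in rows, so rows that do not move let the fingers close. It gives the time, the measured TCP pose, the force, the opening and the grip force at its end, in the units of the state.
- r.read_state(): the state, without advancing time (a new reading comes with each control period).
- r.grab_frame(name): name is "scene" or "top" or "wrist"; returns (picture, depth): 420x560x3 uint8, red, green, blue; 420x560 float32, m along the optical axis (not along the pixel's ray), 0 where there is no reading.
- r.camera_params(name): a dict with "camera_matrix" (3x3 intrinsics, pixels), "camera_from_world" (4x4, takes a point from world to camera coordinates). Camera axes: x right, y down, z forward; pixel columns grow to the right and rows downward; lengths in m; the calibration is good to about 2 mm. The wrist camera is an equidistant fisheye: a pixel r from the principal point sees the ray r / f radians off the axis. A picture is of the moment at which its call begins: read the wrist's pose just before it. camera_params takes no time and is no camera call; for the wrist camera it gives the pose at the moment of the call.
- r.finish_job(): hands the job in; it is judged then, once.
The state is a dict: "time_s": time; "joints": joint angles; "qd": joint speeds; "tau": joint torques, N m; "tool_pos": TCP position; "eef_rot": TCP orientation; "ft_force": force on the tool from outside, world axes, zero at the start; "ft_torque": the same for the moment, N m; "width": opening from 0.0 (shut) to 1.0 (fully open); "gripper_force": force on a finger pad.
Only numpy, scipy, OpenCV 4.12 (cv2) and the standard library are available. Lean on these libraries where they do the work, as an engineer would, in place of code of your own. Each camera call takes 0.05 s, during which the arm holds its last target. There are 200 camera calls.

TASK

Clear the maize cob stub and the wood offcut off the slide gate's plate into the green scrap tub. Only then grip the gate's black handle, pull the slide out against its spring until the white pointer stands alongside the red mark on the rail, and finish while still holding it there, so that the rails can be oiled. Leave the other things on the bench where they are.

Things in the scene. Friction and masses are not known exactly. Their poses are not given: they have to be found in the camera images.
- gate: Slide gate unit fixed to the bench. Origin on the bench; x along the slide's travel, its front (-x) towards the robot within 0.3 rad. Dark base plate x -170 to 140, 230 wide, top at z 12. Steel rails at y 105 and -105, 16 wide, tops at z 30, x -160 to 60. Green housing at x 55 to 135, up to z 102. The debris lies on the plate between the rails, in front of the slide
- slide: Spring-return slide: bright plate 150 x 180 x 8 on the base plate, carrying the handle. Origin on the base plate below the handle; axes as the gate's. Home: at x -30, y 0, z 12 of the gate, front edge 20 before the handle. Pulls out along the gate's -x, up to 110; the spring returns it: 5 N at home, about 9 N at the mark
- handle (a point): Centre of the black handle bar: 16 x 16 in section, 86 long along the slide's y axis, 58 above the slide's origin; two posts of 12 diameter carry it from below, 33 either side of its centre. Free on all sides above the slide plate: pinch it from above, fingers in front of and behind it (closing along the gate's x)
- pointer (a point): Tip of the white pointer on the slide, 4 wide: 97 to the +y side of the slide's origin, at the handle's x, 24 above the slide's origin; it travels with the slide beside and over the +y rail
- mark: Red mark clipped on the top of the gate's +y rail, 16 long along the rail x 16 wide x 5 high. Origin: centre of its underside, axes parallel to the gate's. It sits at a different place along the rail each time: 60 to 85 of slide travel from home. The pointer is at the mark when its x in the mark's frame is within 8 of 0
- offcut: Pale wood offcut 44 long (its x) x 26 wide (y) x 26 high, a step sawn at the +x end that leaves it 14 high over the last 12; 20 to 45 g. Origin: centre of its underside. Lies on the gate's plate, its length roughly along the gate's y (up to 0.5 rad off)
- cob: Broken maize cob stub, eight-sided, 44 long (its x), 26 across the flats, brown, with yellow kernels left on one end; 20 to 45 g. Origin: centre of its underside. Lies on the gate's plate beside the offcut, its length roughly along the gate's y (up to 0.5 rad off)
- tub: Green open scrap tub 160 x 160 x 85 high, walls 5, 0.7 kg. Origin: centre of its underside; stands to the left or the right of the gate
- jug: White plastic measuring jug with a handle at its +y, 110 diameter at the rim, 160 high; stands on the other side from the tub. Origin: centre of its underside. Leave alone
- oiler: Aluminium oiler with a pump lever and spout, 84 diameter, 185 high. Origin: centre of its underside. Leave alone
- bolt_tin: Stainless bolt tin, 90 diameter, 60 high. Origin: centre of its underside. Leave alone
- screwdriver: Wooden-handled screwdriver lying between robot and gate. About 200 long, its length along its x. Leave alone
- spanner: Steel spanner lying on the right of the bench. Leave alone
- brush: Wooden brush lying on the left of the bench. Leave alone

How it is judged:
By the outcome, as a careful person would: the job done as asked, in the order asked, and still so for the second after the job is handed in, while the arm keeps its last pose, push and grip.
It also fails if it takes over 64 s, if anything falls off the work surface, if the arm or the gripper's body presses on something with over 40 N, if the wrist force passes 120 N, or if a joint passes its speed limit or range.

## Working session

There is one attempt and no reset: what is moved stays moved. The work goes in short steps, Python scripts to look and compute and a shell command to move; the robot and the scene stay as the last step left them, time stands still between calls to the robot, and variables do not carry over. Pictures are saved under pics/ and viewed, at most 10 in all, crops included, and the job is handed in when it is done.

```bash
mkdir -p pics; cat > h.py <<'E'
import numpy as np, cv2
from cell import r
from scipy.spatial.transform import Rotation as R
def cloud(name):
    s=r.camera_params(name); p,d=r.grab_frame(name)
    K=np.array(s["camera_matrix"]);T=np.linalg.inv(np.array(s["camera_from_world"]))
    v,u=np.mgrid[0:420,0:560]
    X=np.stack([(u-K[0,2])/K[0,0]*d,(v-K[1,2])/K[1,1]*d,d],-1)
    return p,d,X@T[:3,:3].T+T[:3,3]
def save(p,n): cv2.imwrite("pics/"+n,cv2.cvtColor(p,cv2.COLOR_RGB2BGR))
E
python3 - <<'E'
from h import *
s=r.read_state();print(s)
for n in("top","scene"):
    p,d,P=cloud(n);np.savez(n,p=p,d=d,P=P);save(p,n+"0.png");print(np.round(r.camera_params(n)["camera_from_world"],3))
E
```

```text
{'time_s': 0.0, 'joints': array([ 1.00847267,  0.42670612,  0.0738626 ,  1.60665187, -0.03411324,
        1.11080545, -0.06710106]), 'qd': array([ 0.00023856, -0.00139638, -0.00029063,  0.00223104,  0.00031598,
        0.00043659, -0.00083734]), 'tau': array([-1.16700354e-03, -9.49836445e+01,  3.76003906e+00, -4.63518155e+01,
        1.92368327e-02,  1.02949145e-02,  3.32411696e-05]), 'tool_pos': array([ 0.2706023 , -0.61791155,  0.23060842]), 'eef_rot': array([-3.07368572e+00, -6.43530456e-01,  5.56699368e-04]), 'ft_force': array([ 0.44741428, -0.34545019, -0.12126667]), 'ft_torque': array([-0.04204624,  0.08346863, -0.03957188]), 'gripper_force': 0.0, 'width': 0.9997343610306099}
[[-0.005 -1.    -0.011  0.002]
 [-0.996  0.006 -0.084  0.565]
 [ 0.085  0.01  -0.996  1.424]
 [ 0.     0.     0.     1.   ]]
[[ 0.653  0.757  0.008 -0.368]
 [ 0.467 -0.394 -0.792 -0.212]
 [-0.596  0.521 -0.611  1.641]
 [ 0.     0.     0.     1.   ]]
```

```bash
python3 -c "
import cv2,numpy as np
a=cv2.imread('pics/top0.png');b=cv2.imread('pics/scene0.png')
cv2.imwrite('pics/both.png',cv2.resize(np.vstack([a,b]),(560*600//840*1,600)) if 0 else a)"
```

```text
(no output)
```

View pics/top0.png

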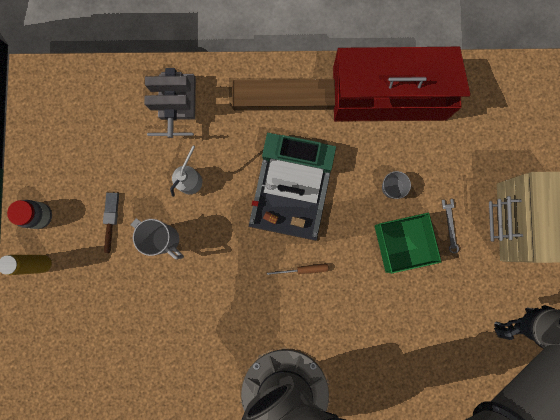

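View pics/scene0.png

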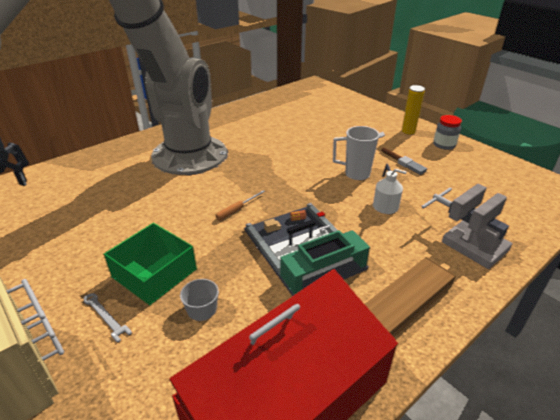

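The top view shows the cob at about (272,217), the offcut (299,222), handle bar (291,189), red mark (255,203), and the tub on the right at (408,243). In the scene view the same items are in front of the green housing, around (290,225).

```bash
python3 - <<'E'
from h import *
f=np.load("top.npz");p,P=f["p"],f["P"]
hsv=cv2.cvtColor(p,cv2.COLOR_RGB2HSV)
v,u=np.mgrid[0:420,0:560]
roi=(u>245)&(u<340)&(v>130)&(v<245)
z=P[...,2]
def rep(n,m):
    q=P[m]; c,(w,h),a=cv2.minAreaRect(q[:,:2].astype(np.float32)); print(n,m.sum(),"c",np.round(c,4),"wh",round(w,4),round(h,4),"a",round(a,1),"z",np.round(np.percentile(q[:,2],[5,50,95]),4),"mean",np.round(q.mean(0),4))
H,S,V=hsv[...,0],hsv[...,1],hsv[...,2]
red=roi&((H<5)|(H>172))&(S>150)&(V>80)&(v>180); rep("mark",red)
# debris: z above plate
deb=(u>255)&(u<315)&(v>205)&(v<235)&(z>0.022)
n,l,st,c=cv2.connectedComponentsWithStats((deb&(S>70)).astype(np.uint8))
for i in range(1,n):
    if st[i,4]>30: rep("deb%d %s"%(i,np.round(c[i])),l==i)
rep("handle",roi&(z>0.066)&(z<0.09)&(v>175)&(v<200))
rep("housing",roi&(z>0.095)&(z<0.11))
g=(H>50)&(H<75)&(S>120)&(u>370)&(u<450)&(v>205)&(v<280); rep("tub",g); rep("tubrim",g&(z>0.075))
base=roi&(z>0.005)&(z<0.11); rep("base",base)
rail=roi&(z>0.025)&(z<0.036)&(S<70);rep("rails",rail)
c=p[125:245,235:345];save(cv2.resize(c,None,fx=5,fy=5,interpolation=cv2.INTER_CUBIC),"crop.png")
E
```

```text
mark 29 c [0.6149 0.093 ] wh 0.0165 0.014 a 88.1 z [0.0319 0.0356 0.0409] mean [0.6152 0.0927 0.0362]
deb2 [270. 217.] 112 c [0.5217 0.011 ] wh 0.1613 0.0426 a 33.3 z [0.0294 0.0376 0.0438] mean [0.5655 0.0406 0.0626]
deb3 [298. 222.] 110 c [ 0.5041 -0.0331] wh 0.0434 0.1279 a 74.2 z [0.0254 0.0377 0.0439] mean [ 0.5516 -0.0472  0.049 ]
handle 145 c [ 0.6537 -0.0252] wh 0.0846 0.0165 a 78.4 z [0.0726 0.0787 0.0843] mean [ 0.6529 -0.025   0.0784]
housing 262 c [ 0.7759 -0.0512] wh 0.1259 0.0721 a 77.5 z [0.0968 0.103  0.1081] mean [ 0.7754 -0.0519  0.1027]
tub 2847 c [ 0.4505 -0.2492] wh 0.1578 0.4598 a 12.4 z [0.0023 0.0091 0.0863] mean [ 0.4821 -0.401   0.0326]
tubrim 383 c [ 0.4505 -0.2492] wh 0.1578 0.4598 a 12.4 z [0.0765 0.0853 0.0917] mean [ 0.481  -0.3788  0.1423]
base 7247 c [ 0.6719 -0.0313] wh 0.3128 0.381 a 89.6 z [0.0067 0.0222 0.088 ] mean [ 0.669  -0.0298  0.0366]
rails 811 c [ 0.6369 -0.0215] wh 0.2263 0.2249 a 78.0 z [0.0253 0.0302 0.0352] mean [ 0.6499 -0.0281  0.03  ]
```

View pics/crop.png

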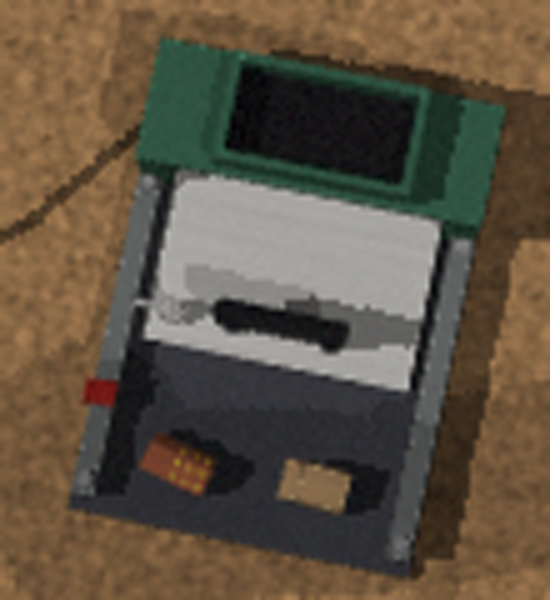

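The crop shows the cob (crop 180,465; kernels on its right end), the offcut (315,485; its ends left-right), the handle (280,325), the pointer (145,303) and the mark (100,392).

```bash
cat >> h.py <<'E'
def plane(name,uv,z):
    s=r.camera_params(name);K=np.array(s["camera_matrix"]);T=np.linalg.inv(np.array(s["camera_from_world"]))
    uv=np.atleast_2d(uv).astype(float);d=np.c_[(uv-K[[0,1],[2,2]])/K[[0,1],[0,1]],np.ones(len(uv))]@T[:3,:3].T
    return (T[:3,3]+d*((z-T[2,3])/d[:,2])[:,None])
E
python3 - <<'E'
from h import *
f=np.load("top.npz");p,P=f["p"],f["P"]
H,S,V=cv2.split(cv2.cvtColor(p,cv2.COLOR_RGB2HSV))
v,u=np.mgrid[0:420,0:560]
def rep(n,m,z):
    k,l,st,c=cv2.connectedComponentsWithStats(m.astype(np.uint8));m=l==(1+np.argmax(st[1:,4]))
    q=plane("top",np.c_[u[m],v[m]],z)[:,:2];c,(w,h),a=cv2.minAreaRect(q.astype(np.float32))
    m0=q.mean(0);_,_,vt=np.linalg.svd(q-m0);print(n,m.sum(),np.round(c,4),"wh",np.round([w,h],4),"a",round(a,1),"mean",np.round(m0,4),"pca",np.round(np.degrees(np.arctan2(vt[0,1],vt[0,0])),1))
def box(a,b,c,d):return (u>=a)&(u<=b)&(v>=c)&(v<=d)
rep("cob",box(262,280,210,226)&(S>90)&(V>60),.034)
rep("off",box(289,308,214,230)&(S>60)&(V>90),.038)
rep("mark",box(250,262,198,208)&(S>140)&((H<6)|(H>172)),.035)
rep("handle",box(275,308,182,197)&(V<35),.078)
for n,(a,b) in dict(pt=(264,185.6)).items():print(n,plane("top",[a,b],.036))
g=(H>50)&(H<80)&(S>120)&box(365,450,205,280)
hull=cv2.convexHull(np.argwhere(g)[:,::-1].astype(np.int32));q=plane("top",hull[:,0],.085);print("tub",cv2.minAreaRect(q[:,:2].astype(np.float32)))
w=r.camera_params("wrist");print(w)
E
```

```text
cob 103 [0.5676 0.0418] wh [0.0437 0.0248] a 63.4 mean [0.5673 0.0426] pca 63.0
off 102 [ 0.5531 -0.0465] wh [0.0416 0.0252] a 75.6 mean [ 0.553  -0.0463] pca -104.9
mark 30 [0.6151 0.0915] wh [0.0196 0.0131] a 89.6 mean [0.6154 0.0924] pca -94.4
handle 120 [ 0.6525 -0.0244] wh [0.0821 0.0169] a 78.2 mean [ 0.6533 -0.0252] pca 77.9
pt [[0.6720296 0.0619313 0.036    ]]
tub ((0.48068326711654663, -0.38685107231140137), (0.15806779265403748, 0.1751241534948349), 12.187602996826172)
{'camera_matrix': array([[325.1922621 ,   0.        , 272.91745131],
       [  0.        , 325.1922621 , 216.85619484],
       [  0.        ,   0.        ,   1.        ]]), 'camera_from_world': array([[ 0.39932052, -0.91680986, -0.00167537, -0.67398285],
       [-0.88022713, -0.38389654,  0.2789689 , -0.03428807],
       [-0.2564046 , -0.10992329, -0.96029868,  0.37893119],
       [ 0.        ,  0.        ,  0.        ,  1.        ]])}
```

```bash
cat >> h.py <<'E'
def plan(pos,ydeg):
    s=r.read_state();Rt=R.from_rotvec(s["eef_rot"]);a=np.radians(ydeg)
    y=np.array([np.cos(a),np.sin(a),0]);z=np.array([0,0,-1.]);G=R.from_matrix(np.c_[np.cross(y,z),y,z])
    d=np.array(pos)-s["tool_pos"]
    print("t",s["time_s"],"pos",np.round(s["tool_pos"],4),"turn",np.round((Rt.inv()*G).as_rotvec(),3),"shift-now",np.round(Rt.inv().apply(d),4),"shift-after-turn",np.round(G.inv().apply(d),4),"F",np.round(s["ft_force"],1),"w",round(s["width"],3),"q",np.round(s["joints"],2))
E
python3 -c "
from h import *
plan((.567,.042,.2),-27)"
```

```text
t 0.1 pos [ 0.2706 -0.618   0.2307] turn [-0.001 -0.    -0.687] shift-now [ 0.5363 -0.4856  0.0312] shift-after-turn [ 0.7226 -0.0355  0.0307] F [-0.1  0.1  0.1] w 1.004 q [ 1.01  0.43  0.07  1.61 -0.03  1.11 -0.07]
```

```bash
python3 -m creep '[[0,0,0,0,0,-0.17],[0,0,0,0,0,-0.17],[0,0,0,0,0,-0.17],[0,0,0,0,0,-0.177],[0.058,-0.003,0,0,0,0],[0.058,-0.003,0,0,0,0],[0.058,-0.003,0,0,0,0],[0.058,-0.003,0,0,0,0],[0.058,-0.003,0,0,0,0],[0.058,-0.003,0,0,0,0]]' 0.07 30
python3 -m creep '[[0.058,-0.003,0,0,0,0],[0.058,-0.003,0,0,0,0],[0.058,-0.003,0,0,0,0],[0.058,-0.003,0,0,0,0],[0.058,-0.003,0,0,0,0],[0.058,-0.003,0,0,0,0],[0,0,0,0,0,0],[0,0,0,0,0,0]]'
python3 - <<'E'
from h import *
plan((.567,.042,.2),-27)
w=r.camera_params("wrist");p,d=r.grab_frame("wrist");np.savez("wrist",p=p,d=d,**w);save(p,"wrist1.png")
E
```

```text
time_s: 1.35
tool_pos: [0.413, -0.2982, 0.2313]
eef_rot: [-2.679, -1.642, 0.0]
ft_force: [1.2, 0.3, 0.3]
width: 0.814
gripper_force: 0.0
time_s: 2.35
tool_pos: [0.5542, 0.0181, 0.2309]
eef_rot: [-2.678, -1.642, 0.001]
ft_force: [0.3, -0.2, -0.1]
width: 0.815
gripper_force: 0.0
t 2.35 pos [0.5542 0.0181 0.2309] turn [-0.001  0.001  0.001] shift-now [0.0271 0.0005 0.0309] shift-after-turn [0.0271 0.0005 0.0309] F [ 0.3 -0.2 -0.1] w 0.815 q [ 0.25  0.27 -0.47  1.85  0.14  1.05 -0.75]
```

View pics/wrist1.png

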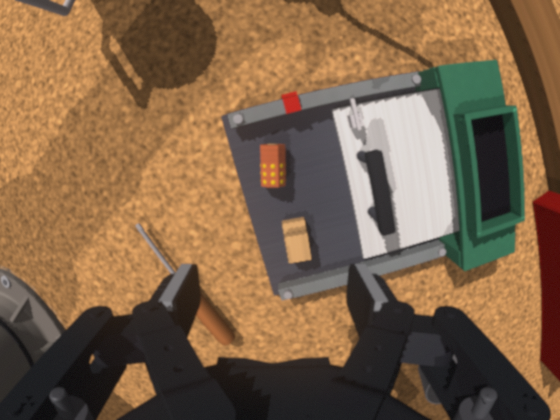

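The wrist view clearly shows the cob (273,166), the offcut (297,240; its step at the top end), the mark (291,103), the pointer tip (352,101) and the handle (380,192). I'll cross-check their positions with fisheye rays.

```bash
cat >> h.py <<'E'
def fish(w,uv,z):
    K=w["camera_matrix"];T=np.linalg.inv(w["camera_from_world"]);uv=np.atleast_2d(uv).astype(float)
    e=(uv-K[[0,1],[2,2]])/K[0,0];t=np.linalg.norm(e,axis=1)[:,None]
    d=np.c_[e/t*np.sin(t),np.cos(t)]@T[:3,:3].T
    return T[:3,3]+d*((z-T[2,3])/d[:,2])[:,None]
E
python3 - <<'E'
from h import *
w=np.load("wrist.npz");p=w["p"];w={k:w[k] for k in w}
H,S,V=cv2.split(cv2.cvtColor(p,cv2.COLOR_RGB2HSV));v,u=np.mgrid[0:420,0:560]
def box(a,b,c,d):return (u>=a)&(u<=b)&(v>=c)&(v<=d)
def rep(n,m,z):
    k,l,st,c=cv2.connectedComponentsWithStats(m.astype(np.uint8));m=l==(1+np.argmax(st[1:,4]))
    q=fish(w,np.c_[u[m],v[m]],z)[:,:2];c,wh,a=cv2.minAreaRect(q.astype(np.float32));print(n,m.sum(),np.round(c,4),np.round(wh,4),round(a,1),"mean",np.round(q.mean(0),4))
rep("cob",box(250,295,135,195)&(S>100)&(V>70),.034)
rep("off",box(275,320,210,270)&(S>60)&(V>110),.036)
rep("mark",box(275,305,90,115)&(S>150)&((H<6)|(H>172)),.035)
rep("handle",box(355,400,140,240)&(V<40),.078)
print("ptr",fish(w,[353,101],.036))
E
```

```text
cob 1118 [0.5669 0.0439] [0.0456 0.0264] 62.9 mean [0.567  0.0442]
off 1081 [ 0.5525 -0.0412] [0.0526 0.0275] 73.9 mean [ 0.5526 -0.0409]
mark 297 [0.6141 0.0941] [0.0204 0.0158] 78.7 mean [0.6139 0.0941]Traceback (most recent call last):
  File "<stdin>", line 11, in <module>
  File "<stdin>", line 6, in rep
    return _wrapfunc(a, 'argmax', axis=axis, out=out, **kwds)
    return bound(*args, **kwds)
ValueError: attempt to get argmax of an empty sequence
```

```bash
python3 -m creep '[[0.028,0,0.05,0,0,0],[0,0,0.055,0,0,0],[0,0,0.055,0,0,0],[0,0,0.03,0,0,0],[0,0,0.02,0,0,0],[0,0,0.007,0,0,0],[0,0,0,0,0,0]]'
python3 -m creep '[[0,0,0,0,0,0],[0,0,0,0,0,0],[0,0,0,0,0,0],[0,0,0,0,0,0],[0,0,0,0,0,0]]' 0.01 30
```

```text
time_s: 3.28
tool_pos: [0.5677, 0.043, 0.0149]
eef_rot: [2.679, 1.641, 0.001]
ft_force: [0.3, 0.3, -0.7]
width: 0.822
gripper_force: 0.0
time_s: 3.9
tool_pos: [0.5677, 0.0432, 0.0152]
eef_rot: [2.678, 1.641, 0.001]
ft_force: [-2.3, -0.8, 9.1]
width: 0.294
gripper_force: 29.3
```

```bash
python3 -m creep '[[0,0,-0.02,0,0,0],[0,0,-0.06,0,0,0],[0,0,-0.06,0,0,0],[0,0,-0.045,0,0,0],[-0.0527,0.0146,0,0,0,0],[-0.0527,0.0146,0,0,0,0]]'
python3 -m creep '[[-0.0527,0.0146,0,0,0,0],[-0.0527,0.0146,0,0,0,0],[-0.0527,0.0146,0,0,0,0],[-0.0527,0.0146,0,0,0,0],[-0.0527,0.0146,0,0,0,0],[-0.0527,0.0146,0,0,0,0],[0,0,0.045,0,0,0],[0,0,0.05,0,0,0],[0,0,0.03,0,0,0],[0,0,0,0,0,0]]'
python3 -c "
from h import *
plan((.481,-.386,.07),-27)"
```

```text
time_s: 4.65
tool_pos: [0.5453, -0.0648, 0.2015]
eef_rot: [2.676, 1.643, 0.003]
ft_force: [0.9, -0.9, 0.8]
width: 0.294
gripper_force: 30.2
time_s: 5.9
tool_pos: [0.4791, -0.3847, 0.0736]
eef_rot: [-2.676, -1.64, 0.001]
ft_force: [-1.2, -0.3, 0.4]
width: 0.299
gripper_force: 30.1
t 5.9 pos [ 0.4791 -0.3847  0.0736] turn [-0.003 -0.001  0.   ] shift-now [-0.0003  0.0023  0.0036] shift-after-turn [-0.0003  0.0023  0.0036] F [-1.2 -0.3  0.4] w 0.299 q [ 0.77  0.52 -0.26  1.85  0.18  0.79 -0.05]
```

```bash
python3 -m creep '[[0,0,0,0,0,0],[0,0,0,0,0,0],[0,0,0,0,0,0],[0,0,-0.05,0,0,0],[0,0,-0.05,0,0,0],[0,0,-0.025,0,0,0],[0.0562,-0.0148,0,0,0,0],[0.0562,-0.0148,0,0,0,0],[0.0562,-0.0148,0,0,0,0],[0.0562,-0.0148,0,0,0,0]]' 0.07
python3 -m creep '[[0.0562,-0.0148,0,0,0,0],[0.0562,-0.0148,0,0,0,0],[0,0,0,0,0,-0.105],[0,0,0,0,0,-0.105],[0,0,0,0,0,0]]'
python3 - <<'E'
from h import *
plan((.553,-.044,.014),-15)
p,d,P=cloud("top");save(p[170:290,230:450].repeat(3,0).repeat(3,1),"top2.png")
E
```

```text
time_s: 7.15
tool_pos: [0.5296, -0.1565, 0.2001]
eef_rot: [2.678, 1.641, 0.001]
ft_force: [0.8, 0.1, -0.5]
width: 0.819
gripper_force: 0.0
time_s: 7.78
tool_pos: [0.5539, -0.0447, 0.1998]
eef_rot: [2.492, 1.913, 0.001]
ft_force: [0.4, 0.2, 0.4]
width: 0.825
gripper_force: 0.0
t 7.775 pos [ 0.5539 -0.0447  0.1998] turn [ 0. -0.  0.] shift-now [ 0.0004 -0.0012  0.1858] shift-after-turn [ 0.0004 -0.0011  0.1858] F [0.4 0.2 0.4] w 0.825 q [ 0.37  0.3  -0.49  1.88  0.17  0.99 -0.45]
```

View pics/top2.png

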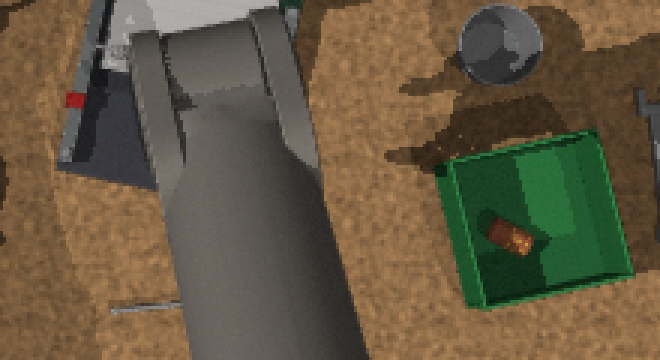

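The cob lies in the tub (crop 510,235). The arm is above the offcut, so I descend.

```bash
python3 -m creep '[[0,-0.001,0.055,0,0,0],[0,0,0.055,0,0,0],[0,0,0.045,0,0,0],[0,0,0.02,0,0,0],[0,0,0.01,0,0,0],[0,0,0,0,0,0]]'
python3 -m creep '[[0,0,0,0,0,0],[0,0,0,0,0,0],[0,0,0,0,0,0],[0,0,0,0,0,0],[0,0,0,0,0,0]]' 0.01 30
python3 -m creep '[[0,0,-0.02,0,0,0],[0,0,-0.06,0,0,0],[0,0,-0.06,0,0,0],[0,0,-0.045,0,0,0],[0,0,0,0,0,0]]'
python3 -c "
from h import *
plan((.475,-.39,.2),-15)"
```

```text
time_s: 8.57
tool_pos: [0.5535, -0.0444, 0.015]
eef_rot: [2.492, 1.912, 0.001]
ft_force: [0.9, -0.5, -0.9]
width: 0.825
gripper_force: 0.0
time_s: 9.2
tool_pos: [0.5534, -0.0445, 0.0152]
eef_rot: [2.491, 1.913, 0.001]
ft_force: [-2.0, 0.0, 10.4]
width: 0.297
gripper_force: 29.3
time_s: 9.82
tool_pos: [0.5547, -0.0444, 0.2042]
eef_rot: [2.488, 1.91, 0.008]
ft_force: [-0.2, 0.3, -0.8]
width: 0.299
gripper_force: 30.1
t 9.825 pos [ 0.5547 -0.0444  0.2042] turn [ 0.007 -0.001  0.001] shift-now [-0.3545  0.0122  0.004 ] shift-after-turn [-0.3545  0.0125  0.0042] F [-0.2  0.3 -0.8] w 0.299 q [ 0.38  0.3  -0.5   1.88  0.17  1.   -0.45]
```

```bash
python3 -m creep '[[-0.0531,0.0039,0,0,0,0],[-0.0531,0.0039,0,0,0,0],[-0.0531,0.0039,0,0,0,0],[-0.0531,0.0039,0,0,0,0],[-0.0531,0.0039,0,0,0,0],[-0.0531,0.0039,0,0,0,0],[-0.0531,0.0039,0,0,0,0],[0,0,0.05,0,0,0],[0,0,0.05,0,0,0],[0,0,0.03,0,0,0]]'
python3 -m creep '[[0,0,0,0,0,0],[0,0,0,0,0,0],[0,0,0,0,0,0],[0,0,-0.05,0,0,0],[0,0,-0.05,0,0,0],[0,0,-0.025,0,0,0],[0,0,0,0,0,0]]' 0.055
python3 - <<'E'
from h import *
p,d,P=cloud("top");a=p[120:290,230:450];save(cv2.resize(a,None,fx=3.5,fy=3.5),"top3.png")
H,S,V=cv2.split(cv2.cvtColor(p,cv2.COLOR_RGB2HSV));v,u=np.mgrid[0:420,0:560]
m=(V<35)&(u>=275)&(u<=308)&(v>=182)&(v<=197);print("handle",m.sum(),plane("top",np.c_[u[m],v[m]],.078).mean(0))
plan((.653,-.024,.2),-12.2)
E
```

```text
time_s: 11.08
tool_pos: [0.4821, -0.4097, 0.0668]
eef_rot: [-2.489, -1.911, 0.001]
ft_force: [0.7, 0.1, -0.4]
width: 0.298
gripper_force: 30.1
time_s: 11.95
tool_pos: [0.4845, -0.4114, 0.1979]
eef_rot: [2.488, 1.91, 0.002]
ft_force: [-0.2, 0.5, 0.1]
width: 0.646
gripper_force: 0.0
handle 127 [ 0.65315767 -0.02546106  0.078     ]
t 12.0 pos [ 0.4838 -0.411   0.1961] turn [ 0.003  0.001 -0.048] shift-now [ 0.4175  0.0636 -0.0043] shift-after-turn [ 0.414   0.0836 -0.0039] F [ 0.3 -0.2 -0.2] w 0.645 q [ 0.86  0.41 -0.33  1.72  0.15  1.03  0.21]
```

View pics/top3.png

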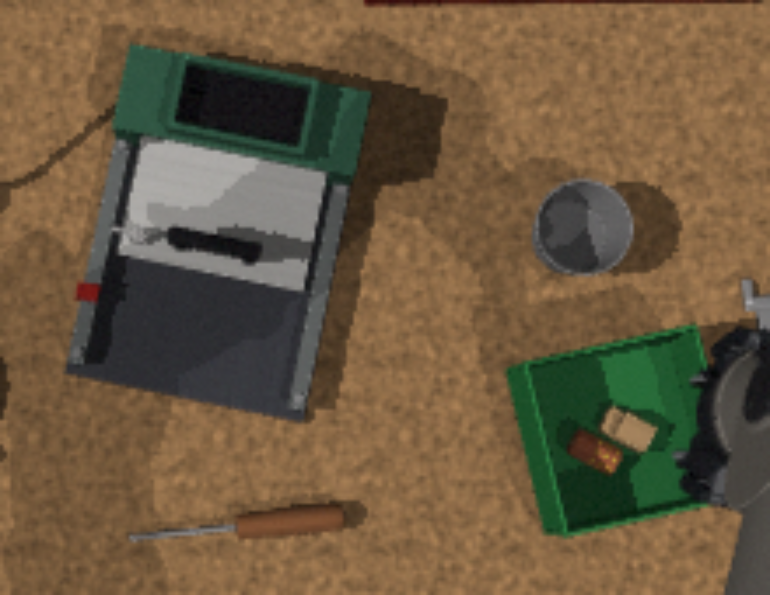

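Both pieces are in the tub (crop 595,450 and 630,428), and the plate is clear. Next, the handle (crop 215,243).

```bash
python3 -m creep '[[0,0,0,0,0,-0.048],[0.0518,0.0104,0,0,0,0],[0.0518,0.0104,0,0,0,0],[0.0518,0.0104,0,0,0,0],[0.0518,0.0104,0,0,0,0],[0.0518,0.0104,0,0,0,0],[0.0518,0.0104,0,0,0,0],[0.0518,0.0104,0,0,0,0],[0.0518,0.0104,0,0,0,0],[0,0,0,0,0,0]]'
python3 -m creep '[[0,0,0,0,0,0]]'
python3 - <<'E'
from h import *
plan((.653,-.025,.051),-12.2)
w=r.camera_params("wrist");p,d=r.grab_frame("wrist");np.savez("wrist2",p=p,d=d,**w);save(p,"wrist2.png")
E
```

```text
time_s: 13.25
tool_pos: [0.6528, -0.0176, 0.1935]
eef_rot: [-2.437, -1.979, -0.002]
ft_force: [0.2, 0.1, -0.4]
width: 0.643
gripper_force: 0.0
time_s: 13.38
tool_pos: [0.6518, -0.0233, 0.1935]
eef_rot: [-2.444, -1.973, 0.002]
ft_force: [1.0, -0.9, 0.1]
width: 0.645
gripper_force: 0.0
t 13.375 pos [ 0.6518 -0.0233  0.1935] turn [-0.001  0.     0.   ] shift-now [-0.0013  0.0017  0.1425] shift-after-turn [-0.0014  0.0015  0.1425] F [ 1.  -0.9  0.1] w 0.645 q [ 0.28  0.46 -0.46  1.67  0.23  1.06 -0.46]
```

View pics/wrist2.png

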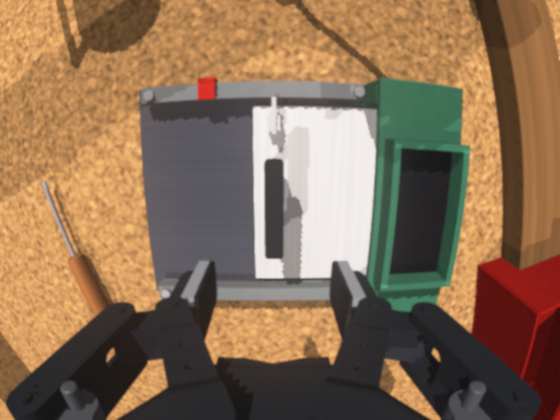

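The wrist view is aligned with the gate: handle centre (274,208), pointer tip (275,97), mark (207,88). I'll measure the travel and grip.

```bash
python3 - <<'E'
from h import *
w=np.load("wrist2.npz");w={k:w[k] for k in w};p=w["p"]
H,S,V=cv2.split(cv2.cvtColor(p,cv2.COLOR_RGB2HSV));v,u=np.mgrid[0:420,0:560]
m=(u>192)&(u<222)&(v>75)&(v<103)&(S>150)&((H<6)|(H>172))
q=fish(w,np.c_[u[m],v[m]],.035)[:,:2];mk=np.array(cv2.minAreaRect(q.astype(np.float32))[0]);print("mark",mk,q.mean(0))
hm=(u>255)&(u<290)&(v>150)&(v<265)&(V<40);h=fish(w,np.c_[u[hm],v[hm]],.078)[:,:2];r_=cv2.minAreaRect(h.astype(np.float32));print("handle",r_)
pt=fish(w,[274.5,98],.036)[0,:2]
x=np.array([np.cos(np.radians(-12.2)),np.sin(np.radians(-12.2))])
print("ptr",pt,"travel ptr",(pt-mk)@x,"handle",(np.array(r_[0])-mk)@x)
E
python3 -m creep '[[-0.001,0.0015,0.05,0,0,0],[0,0,0.05,0,0,0],[0,0,0.03,0,0,0],[0,0,0.012,0,0,0],[0,0,0,0,0,0]]'
python3 -m creep '[[0,0,0,0,0,0],[0,0,0,0,0,0],[0,0,0,0,0,0],[0,0,0,0,0,0],[0,0,0,0,0,0]]' 0.0 60
```

```text
mark [0.61467177 0.09405273] [0.6146937  0.09400754]
handle ((0.0, 0.0), (0.0, 0.0), 0.0)
ptr [0.67373939 0.07026951] travel ptr 0.06275961873829818 handle -0.580914280154119
time_s: 14.05
tool_pos: [0.6534, -0.0252, 0.0523]
eef_rot: [-2.446, -1.971, 0.001]
ft_force: [0.4, -0.8, 0.7]
width: 0.643
gripper_force: 0.0
time_s: 14.68
tool_pos: [0.6524, -0.0242, 0.0536]
eef_rot: [-2.444, -1.973, 0.003]
ft_force: [-15.7, 1.4, 16.5]
width: 0.171
gripper_force: 59.6
```

```bash
python3 -m creep '[[0,-0.008,0,0,0,0],[0,-0.009,0,0,0,0],[0,-0.009,0,0,0,0],[0,-0.009,0,0,0,0],[0,-0.009,0,0,0,0],[0,-0.008,0,0,0,0],[0,-0.007,0,0,0,0],[0,-0.004,0,0,0,0],[0,0,0,0,0,0],[0,0,0,0,0,0]]'
python3 - <<'E'
from h import *
plan((.653,-.025,.052),-12.2)
w=r.camera_params("wrist");p,d=r.grab_frame("wrist");np.savez("wrist3",p=p,d=d,**w);save(cv2.resize(p[50:290,130:450],None,fx=2,fy=2,interpolation=cv2.INTER_CUBIC),"wrist3.png")
E
```

```text
time_s: 15.92
tool_pos: [0.5937, -0.0116, 0.0536]
eef_rot: [2.443, 1.97, 0.005]
ft_force: [7.3, -2.7, 0.6]
width: 0.176
gripper_force: 59.9
t 15.925 pos [ 0.5937 -0.0116  0.0536] turn [ 0.004 -0.001 -0.001] shift-now [-0.0006  0.0608  0.0018] shift-after-turn [-0.0006  0.0608  0.0016] F [ 7.3 -2.7  0.6] w 0.176 q [ 0.24  0.54 -0.42  1.91  0.31  0.75 -0.57]
```

View pics/wrist3.png

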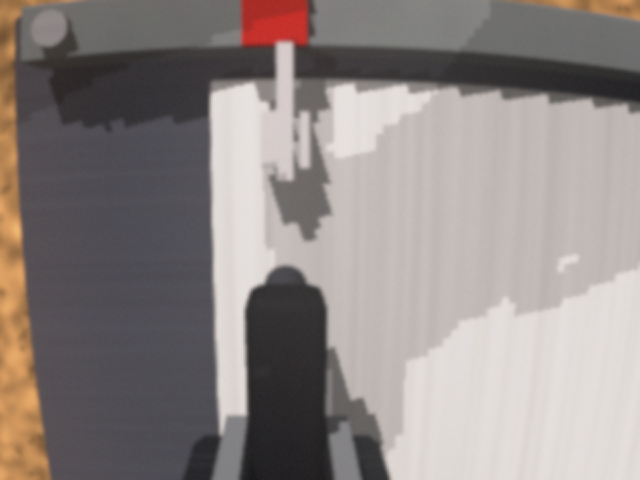

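The pointer (column 285) stands within the red mark (columns 243–308, centre 276), about 2 mm short of its centre. I'll trim that and hand in.

```bash
python3 -m creep '[[0,-0.002,0,0,0,0],[0,0,0,0,0,0],[0,0,0,0,0,0],[0,0,0,0,0,0]]'
python3 - <<'E'
from h import *
w=r.camera_params("wrist");p,d=r.grab_frame("wrist")
H,S,V=cv2.split(cv2.cvtColor(p,cv2.COLOR_RGB2HSV));v,u=np.mgrid[0:420,0:560]
b=(u>230)&(u<310)
m=b&(v<75)&(S>150)&((H<6)|(H>172));t=b&(v>73)&(v<77)&(V>165)&(S<60)
print("mark cols",u[m].min(),u[m].max(),"rows",v[m].max(),"ptr cols",np.unique(u[t]))
print(r.finish_job())
E
```

```text
time_s: 16.48
tool_pos: [0.5918, -0.0112, 0.0536]
eef_rot: [2.443, 1.97, 0.005]
ft_force: [6.9, -3.2, 1.3]
width: 0.175
gripper_force: 59.8
mark cols 255 287 rows 72 ptr cols [268 269 270 271 272 273 274 275]
the job is handed in; nothing more can be done
None
```

The cob stub and wood offcut are in the green scrap tub, and I handed the job in at about 16.5 s with the gripper still holding the slide out, the pointer within about 1 mm of the red mark's centre; the hand-in returned no verdict.

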